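# Knock the stuck pivot pin out of its block

### The arm

A 6-joint arm with a two-finger parallel gripper is mounted at the origin on the work surface. World frame = base frame: x ahead of the robot, y to its left, z up, the work surface at z = 0. Lengths are in m, angles in rad, forces in N, time in s.
With the tool pointing down it reaches from about 0.225 to 0.875 m from the base axis. Payload 3.4 kg.
Tool frame: the origin (TCP) lies midway between the tips of the shut fingers; the grasp point (between the pads) lies 19 mm behind it; z points along the fingers, y is the line along which they close (so a half turn about z gives the same grasp; the last joint's range is limited). The gripper opens to 85 mm and grips with 20 to 120 N. Pads are 22 mm wide; open, the fingers measure 114 mm over their backs; the gripper's body (76 mm by 85 mm) begins 54 mm behind the grasp point. The pads swing forward as they close: fully open they stand 13 mm farther back than shut.
Start: joints at [1.17, 0.276, 1.505, -0, 1.361, -0.121], TCP at [0.159, 0.553, 0.231] pointing down, gripper open.
Joint ranges: [-2.89, 2.89], [-0.75, 2.08], [0.22, 2.7], [-1.18, 4.32], [0.11, 2.71], [-2.7, 2.7]. Speed limits (rad/s): [2.57, 2.57, 3.14, 3.14, 3.14, 3.14].

### API

Orientations are given as a unit quaternion [w, x, y, z].
In Python, from rig import * gives the robot as it stands.
- The arm moves only by the tool apply_moves, never from a script. Its argument "steps" is one flat list of numbers, 4 for each row, row after row: the shift along the world's x, y, z in cm, then the turn about the world's z in degrees. A call has 1 to 8 rows; each row is the pose to reach, as a shift and turn from the pose commanded when the call began; what a row does not reach only later rows make up. A row lasts 1/12 s, in which the tool goes at most 41.7 mm and 7.16 degrees, less where a joint would pass 70% of its speed; a pose out of reach is approached as far as the arm can. A call with a gripper value outside its range is refused whole. "jaw" is the closure in counts, from 0 (fully open) to 255 (shut), set as the call begins (left out, the last holds). The fingers move at their own pace and stop on an object; "newtons" is the grip in N (left out, the last holds). Time passes only in rows, so rows that repeat a pose let the fingers close. It gives the time, the measured TCP pose, the force, the opening and the grip force at its end, in the units of the state.
- get_state(): the state, without advancing time (a new reading comes with each control period).
- get_image(name): name is "side" or "top" or "wrist"; returns the picture (400x640x3 uint8, red, green, blue); there is no depth.
- calibration(name): a dict with "fx", "fy", "cx", "cy" (pixels), "xyz" and "rotation" of the camera in the world. Camera axes: x right, y up, looking along -z (the intrinsics and any distortion apply to the point x, -y, -z); pixel columns grow to the right and rows downward; lengths in m; the calibration is good to about 2 mm. The wrist camera is an equidistant fisheye: a pixel r from the principal point sees the ray r / f radians off the axis. A picture is of the moment at which its call begins: read the wrist's pose just before it. calibration takes no time and is no camera call; for the wrist camera it gives the pose at the moment of the call.
- sign_off(): hands the job in; it is judged then, once.
The state is a dict: "clock": time; "qpos": joint angles; "qd": joint speeds; "effort": joint torques, N m; "position": TCP position; "ee_rot": TCP orientation; "contact_force": force on the tool from outside, world axes, zero at the start; "moment": the same for the moment, N m; "width": finger opening in m; "gripper_force": force on a finger pad.
Only numpy, scipy, OpenCV 4.12 (cv2) and the standard library are available. Lean on these libraries where they do the work, as an engineer would, in place of code of your own. Each camera call takes 0.05 s, during which the arm holds its last target. There are 200 camera calls.

### The job

A pivot pin is stuck in the tilted steel block on the knock-out stand. Take the drift from its rack, put its nose into the access hole in the block's upper face and push the pin down and right out of the block so that it drops into the catch tray, then hang the drift back in its rack, fully down. Leave the wrench, the jar and the roller where they are.

Things in the scene. Friction and masses are not known exactly. Their poses are not given: they have to be found in the camera images.
- fixture: Fixed grey knock-out stand. Origin on the bench right under the centre of the block's mouth; +x points towards the catch tray. Two cheeks (110 mm high, x -65 to -23, |y| up to 40 mm) carry the tilted block. Catch tray: open box on the bench, x -17 to +153, y -65 to +65 mm, walls 45 mm high, 4 mm thick, 4 mm floor.
- block: Fixed steel block, 60 x 60 mm across, 54 mm long, its bore leaning 35 degrees (0.61 rad) from vertical. Origin at the centre of its lower mouth, 85 mm above the bench, over the tray; +z runs up along the bore and out of the upper face, leaning to the stand's -x; y is the stand's y. The bore (z 0 to 46 mm) is 31 mm in diameter and open at the mouth.
- hole (a point): Centre of the access hole in the block's upper face, on the bore axis at the block's z = 54 mm. Round, 23 mm in diameter, 3 mm chamfer, through an 8 mm thick cover into the bore. Axes as the block's.
- pin: Loose solid steel pin, 30 mm diameter, 34 mm long, 0.13 to 0.21 kg, in the bore with its upper end 41 to 43 mm above the mouth. Origin at its lower end's centre, z along its axis. Sprung balls 5 mm inside the mouth hold it: moving it takes about 10 to 18 N, and it drags until its upper end has been pushed right to the mouth (about 43 mm of travel); then it drops into the tray.
- drift: Loose steel drift, 0.28 kg, 136 mm long: round shank 14 mm in diameter, 80 mm long; round collar 34 mm in diameter, 6 mm thick; then a square grip 24 x 24 mm, 50 mm long (86 to 136 mm from the nose). Origin at the nose, z along it towards the grip, x and y square to the grip's flats. Centre of mass about 95 mm from the nose. Starts upright in the rack.
- rack: Fixed grey bench rack: top plate 80 x 80 x 10 mm, its top 95 mm above the bench, on side walls at y = +-37 mm; base 100 x 100 mm. In the middle of the plate a round through hole, 21 mm in diameter, 3 mm chamfer; the drift hangs in it, collar on the plate, nose 15 mm above the bench. Origin on the bench under the hole's centre.
- wrench: Loose wrench lying flat on the bench, 160 mm long, between the stand and the rack. To be left alone.
- jar: Loose jar, 64 mm in diameter, 90 mm high, on the bench at the +y side. To be left alone.
- roller: Loose steel ring, 90 mm in diameter, 35 mm high, lying on the bench at the -y side. To be left alone.
Not all that is in view belongs to the job. Several things have the shape of the drift; the one meant has the colours described above.

How it is judged:
On the way, in this order (a step that is already met when the one before it is completed fails the run):
1. the drift's nose is inside the access hole, past the 8 mm cover (z of drift in the frame of block between 0 and 0.046 m and x of drift in the frame of block between -0.012 and 0.012 m and y of drift in the frame of block between -0.012 and 0.012 m), for 0.05 s.
2. the pin has left the block and is down in the catch tray (x of pin in the frame of fixture between -0.017 and 0.153 m and y of pin in the frame of fixture between -0.065 and 0.065 m and z of pin in the frame of fixture below 0.055 m), for 0.1 s.
At the end, for the whole second after the job is handed in: The pin lies at rest in the catch tray (its lower end's centre inside the tray walls and less than 55 mm above the bench), and the drift hangs upright (within 0.08 rad) at rest in the rack's hole, collar down on the plate (within 4 mm) (all of step 2 and linear speed of each of pin, drift below 0.03 m/s and horizontal distance between drift and rack below 0.008 m and z of drift in the frame of rack between 0.011 and 0.019 m and angle between drift's own z axis and vertical below 0.08 rad); the robot touches nothing.
It fails at once if the wrench is moved by more than 20 mm (distance of wrench from where it was at the start of the episode above 0.02 m).
It fails at once if the jar is moved by more than 20 mm (distance of jar from where it was at the start of the episode above 0.02 m).
It fails at once if the roller is moved by more than 20 mm (distance of roller from where it was at the start of the episode above 0.02 m).
It also fails if it takes over 54 s, if anything falls off the work surface, if the arm or the gripper's body presses on something with over 40 N, if the wrist force passes 120 N, or if a joint passes its speed limit or range.

## Working session

There is one attempt and no reset: what is moved stays moved. The work goes in short steps, Python scripts to look and compute and a tool call to move; the robot and the scene stay as the last step left them, time stands still between calls to the robot, and variables do not carry over. Pictures are saved under pics/ and viewed, at most 10 in all, crops included, and the job is handed in when it is done.

Besides the shell and the picture viewer there is one more tool, called after "Emit:" as a command line: name --argument value ..., lists and objects as JSON in quotes. apply_moves: Moves the arm, as the interface text tells. Its arguments: {"type":"object","properties":{"steps":{"type":"array","items":{"type":"number"}},"jaw":{"type":"number"},"newtons":{"type":"number"}},"required":["steps"]}

```bash
mkdir -p pics; ls
cat > h.py <<'E'
from rig import *
import numpy as np, cv2
def snap(n,f):
    im=get_image(n); cv2.imwrite('pics/'+f,im[:,:,::-1]); return im
E
python3 - <<'E'
from h import *
np.set_printoptions(precision=4,suppress=True)
a=snap('top','top1.png');b=snap('side','side1.png');w=calibration('wrist');c=snap('wrist','wrist1.png')
for n in('top','side'):print(n,calibration(n))
print(w);print(get_state())
cv2.imwrite('pics/all.png',cv2.resize(np.vstack([a,b]),(480,600))[:,:,::-1])
E
```

```text
pics
top {'fx': 512.9968215495701, 'fy': 512.9968215495701, 'cx': 319.70811182265857, 'cy': 200.4068242536372, 'xyz': array([0.4681, 0.0139, 1.834 ]), 'rotation': array([-0.6971, -0.0178,  0.025 ,  0.7164])}
side {'fx': 379.6144339821699, 'fy': 379.6144339821699, 'cx': 321.36920530077356, 'cy': 202.40823392225082, 'xyz': array([ 0.5221, -0.6405,  0.8588]), 'rotation': array([ 0.9363,  0.3471, -0.0145, -0.0514])}
{'fx': 309.70691628693146, 'fy': 309.70691628693146, 'cx': 323.6975988147372, 'cy': 199.80079565012977, 'xyz': array([0.0943, 0.5717, 0.3726]), 'rotation': array([ 0.7919, -0.1074, -0.079 ,  0.5959])}
{'clock': 0.15, 'qpos': array([ 1.17  ,  0.2764,  1.5058, -0.    ,  1.3607, -0.121 ]), 'qd': array([ 0.0005, -0.0017, -0.0037, -0.0013,  0.0004,  0.0011]), 'effort': array([  0.0028, -41.7139, -24.6035,  -0.0001,   0.0076,   0.    ]), 'position': array([0.1587, 0.5523, 0.2306]), 'ee_rot': array([-0.0002,  0.1395,  0.9902, -0.0007]), 'contact_force': array([ 0.817 , -0.129 , -0.2486]), 'moment': array([-0.0074, -0.0174, -0.0163]), 'gripper_force': 0.0, 'width': 0.08557683447768541}
```

View pics/top1.png

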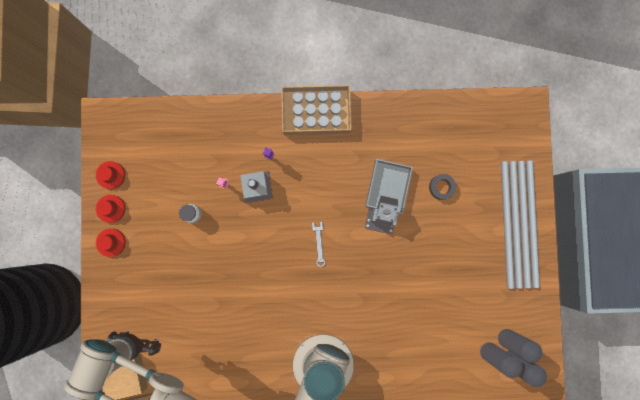

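View pics/side1.png

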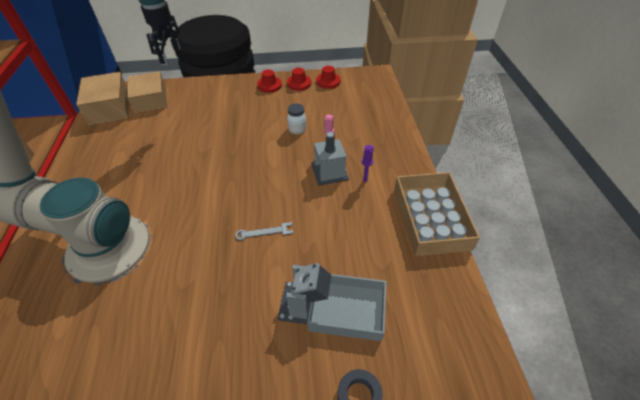

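The top image shows three drift-shaped things. The steel one is in the rack at top (254,185) / side (330,142), the purple one at top (268,153) and the pink one at top (222,183). I choose the steel one in the rack. The stand is at (388,205), its block at the lower end and the tray towards the top of the picture.

```bash
cat >> h.py <<'E'
from scipy.spatial.transform import Rotation as R
def cam(n): 
    c=calibration(n); return c,R.from_quat(np.roll(c['rotation'],-1)).as_matrix()
def unproj(n,u,v,z,c=None):
    c,M=c or cam(n); a=(u-c['cx'])/c['fx']; b=(v-c['cy'])/c['fy']
    if n=='wrist':
        t=np.hypot(a,b); k=np.sin(t)/t if t>1e-9 else 1; d=np.array([a*k,-b*k,-np.cos(t)])
    else: d=np.array([a,-b,-1.])
    d=M@d; return c['xyz']+d*(z-c['xyz'][2])/d[2]
def proj(n,p,c=None):
    c,M=c or cam(n); q=M.T@(np.asarray(p)-c['xyz']); x,y,z=q[0],-q[1],-q[2]
    if n=='wrist':
        t=np.arctan2(np.hypot(x,y),z); h=np.hypot(x,y); x,y,z=x/h*t,y/h*t,1
    return np.array([c['cx']+c['fx']*x/z,c['cy']+c['fy']*y/z])
E
python3 - <<'E'
from h import *
np.set_printoptions(precision=4,suppress=True)
t=cv2.imread('pics/top1.png');s=cv2.imread('pics/side1.png')
r=lambda i,x,y,w,h:cv2.resize(i[y:y+h,x:x+w],(400,300),interpolation=cv2.INTER_CUBIC)
cv2.imwrite('pics/crop1.png',np.vstack([np.hstack([r(t,210,140,80,60),r(t,350,150,120,90)]),np.hstack([r(s,290,110,100,75),r(s,270,250,120,90)])]))
print('drift top',unproj('top',254,185,.151),'rack plate',unproj('top',256,187,.095))
print('tray corners',[unproj('top',u,v,.045)[:2] for u,v in((374,160),(411,166),(402,205))])
print('purple',unproj('top',268,153,.14),'pink',unproj('top',222,183,.14),'jar',unproj('top',190,213,.09),'roller',unproj('top',442,187,.03))
E
```

```text
drift top [0.6264 0.2098 0.151 ] rack plate [0.6247 0.2097 0.095 ]
tray corners [array([ 0.7133, -0.2006]), array([ 0.6887, -0.33  ]), array([ 0.5524, -0.2932])]
purple [0.733  0.1625 0.14  ] pink [0.6369 0.3167 0.14  ] jar [0.5426 0.4357 0.09  ] roller [ 0.613  -0.4398  0.03  ]
```

View pics/crop1.png

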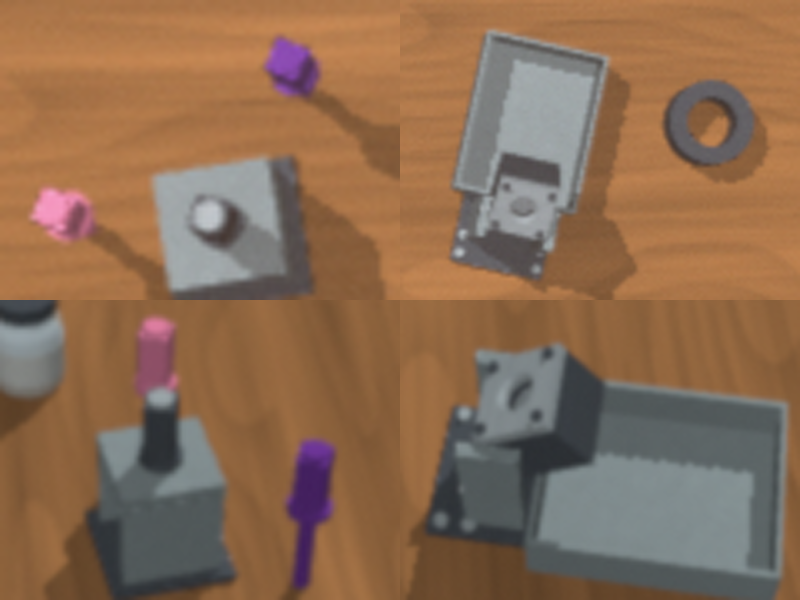

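The crop shows the rack with a steel-grey square grip, top face at about (252,183) in the top image; pink and purple lookalikes stand beside it. So the rack one is the drift. The stand's tray points along about -15 degrees.

Emit:
apply_moves --steps '[46,-34,3,0,46,-34,3,0,46,-34,3,0,46,-34,3,0,46,-34,3,0,46,-34,3,0,46,-34,3,0,46,-34,3,0]'

```text
clock: 0.82
position: [0.4277, 0.3532, 0.2487]
ee_rot: [-0.0, 0.139, 0.99, 0.0]
contact_force: [1.1, 0.8, 0.1]
width: 0.0852
gripper_force: 0.0
```

Emit:
apply_moves --steps '[19,-14,1,0,19,-14,1,0,19,-14,1,0,19,-14,1,0,19,-14,1,0,19,-14,1,0,19,-14,1,0]'

```text
clock: 1.4
position: [0.6215, 0.2103, 0.2575]
ee_rot: [0.001, 0.142, 0.99, -0.001]
contact_force: [-0.5, 0.2, 0.4]
width: 0.0854
gripper_force: 0.0
```

Run:
```python
from h import *
np.set_printoptions(precision=4,suppress=True)
c=cam('wrist'); print(get_state()['position'],c[0]['xyz'])
im=snap('wrist','wrist2.png')
for p in [(.626,.21,.151),(.626,.21,.095)]:print(proj('wrist',p,c))
import pickle;pickle.dump(c,open('c2.pkl','wb'))
```

```text
[0.6215 0.2103 0.2575] [0.5568 0.2303 0.3994]
[324.6137 203.4684]
[324.6201 188.004 ]
```

View pics/wrist2.png

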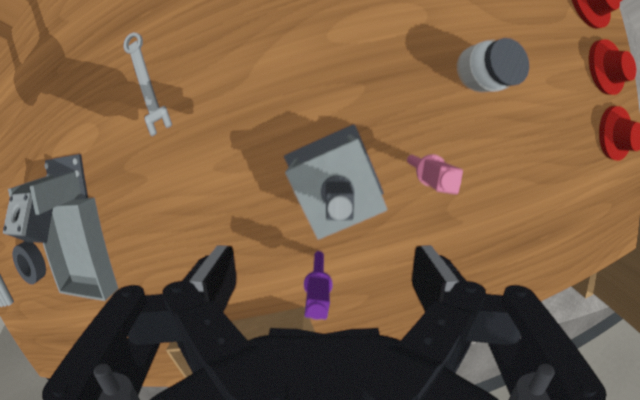

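The wrist view shows the drift in the rack with its top face at (340,207), the rack plate corners around (335,182), and the stand at left, around (40,215). I zoom in on the grip and the stand.

Run:
```python
from h import *
import pickle
np.set_printoptions(precision=4,suppress=True)
c=pickle.load(open('c2.pkl','rb'))
t=cv2.imread('pics/wrist2.png')
f=lambda x,y,w,h,W,H:cv2.resize(t[y:y+h,x:x+w],(W,H),interpolation=cv2.INTER_CUBIC)
cv2.imwrite('pics/crop2.png',np.hstack([f(300,150,80,80,400,400),f(0,150,120,120,400,400)]))
print(unproj('wrist',340,207,.151,c))
```

```text
[0.6326 0.2215 0.151 ]
```

View pics/crop2.png

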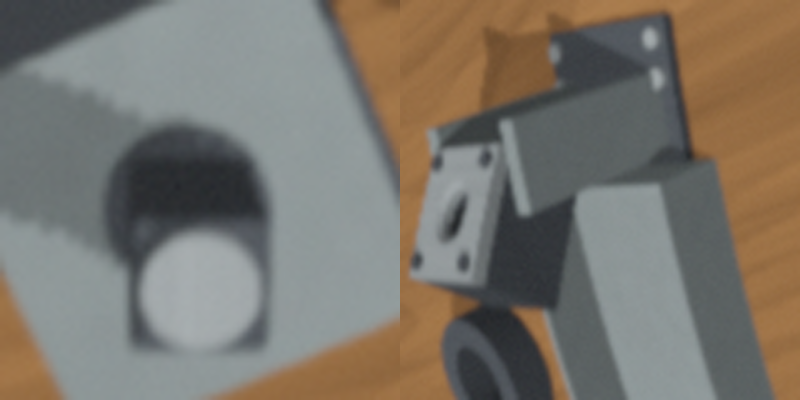

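Run:
```python
from h import *
import pickle
np.set_printoptions(precision=4,suppress=True)
c=pickle.load(open('c2.pkl','rb'))
print('wrist',unproj('wrist',340,207.6,.151,c),unproj('wrist',337.5,191,.101,c),'top',unproj('top',252,183,.151), 'side',unproj('side',330.5,135,.151))
print('hole top',unproj('top',386.9,212.1,.129),'side',unproj('side',305.1,278.5,.129),'wrist',unproj('wrist',16.3,214,.129,c))
# fixture pose from tray outer rim corners
q=[(488-400,32),(608-400,58),(455-400,188),(577-400,212)]
P=[unproj('top',350+.3*x,150+.3*y,.045)[:2] for x,y in q];print(np.array(P))
d=(P[0]-P[2]+P[1]-P[3]);print(np.degrees(np.arctan2(d[1],d[0])),np.linalg.norm(d)/2, np.linalg.norm(P[0]-P[1]))
y=P[0]-P[1]+P[2]-P[3];print(np.degrees(np.arctan2(y[1],y[0]))-90)
```

```text
wrist [0.6331 0.2214 0.151 ] [0.6312 0.2218 0.101 ] top [0.6332 0.2163 0.151 ] side [0.6344 0.2175 0.151 ]
hole top [ 0.5261 -0.2276  0.129 ] side [ 0.5245 -0.2285  0.129 ] wrist [ 0.5246 -0.221   0.129 ]
[[ 0.7145 -0.2091]
 [ 0.6836 -0.3348]
 [ 0.5509 -0.1689]
 [ 0.5222 -0.296 ]]
-13.6729425089903 0.1672503774275133 0.12938654129003965
-13.256446832080442
```

Emit:
apply_moves --steps '[1.1,0.8,0,0,1.1,0.8,-3,0,1.1,0.8,-7,0,1.1,0.8,-11,0,1.1,0.8,-14.1,0,1.1,0.8,-14.1,0]'

```text
clock: 1.95
position: [0.6209, 0.2226, 0.1103]
ee_rot: [-0.007, 0.139, 0.99, -0.003]
contact_force: [-1.4, -0.6, -0.8]
width: 0.0853
gripper_force: 0.0
```

Emit:
apply_moves --steps '[0,0,0,0,0,0,0,0,0,0,0,0,0,0,0,0,0,0,0,0,0,0,0,0,0,0,0,0,0,0,0,0]' --jaw 255 --newtons 40

```text
clock: 2.62
position: [0.6285, 0.2229, 0.1201]
ee_rot: [0.002, 0.14, 0.99, 0.001]
contact_force: [-2.0, -1.2, 6.3]
width: 0.0234
gripper_force: 43.1
```

Emit:
apply_moves --steps '[0,0,1,0,0,0,2,0,0,0,5,0,0,0,9,0,0,0,12,0,0,0,15.5,2.8,0,0,15.5,2.8,0,0,15.5,2.8]'

```text
clock: 3.28
position: [0.6286, 0.2231, 0.276]
ee_rot: [0.003, 0.115, 0.993, 0.001]
contact_force: [0.0, 0.5, -3.1]
width: 0.0234
gripper_force: 41.9
```

Run:
```python
from h import *
np.set_printoptions(precision=4,suppress=True)
s=get_state();print(s['position'],s['contact_force'],s['width'])
c=cam('side');im=snap('side','side2.png')
p=s['position'];u,v=proj('side',p).astype(int);print(u,v)
cv2.imwrite('pics/crop3.png',cv2.resize(im[v-70:v+80,u-100:u+100,::-1],(640,480),interpolation=cv2.INTER_CUBIC))
```

```text
[0.6286 0.2231 0.276 ] [ 0.026   0.4791 -3.1191] 0.02336100651110226
328 96
```

View pics/crop3.png

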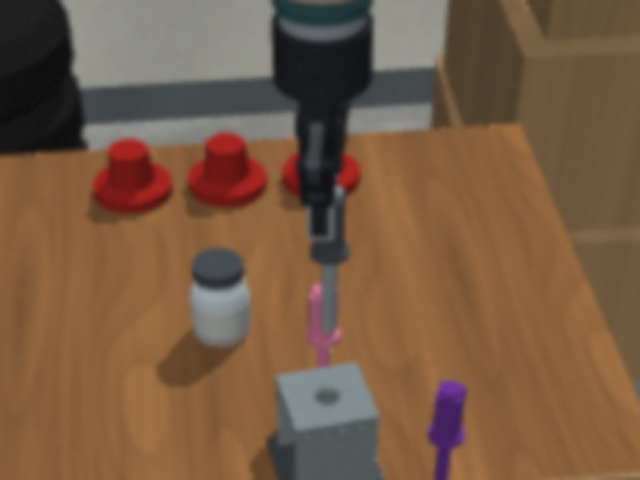

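The drift is clear of the rack and hangs upright in the fingers, its axis about 4 mm to +x of the tool; the rack hole shows at crop (327,397). Next I go above the block.

Emit:
apply_moves --steps '[-1,-4,0,0,-2,-8,0,0,-3,-12,0,0,-3.8,-16,0,0,-4.8,-20,0,0,-5.7,-24,0,0,-6.7,-28,0,0,-7.6,-32,0,0]'

```text
clock: 4.0
position: [0.5491, -0.0984, 0.2703]
ee_rot: [-0.003, 0.115, 0.993, 0.001]
contact_force: [0.9, 0.0, -2.9]
width: 0.0238
gripper_force: 41.8
```

Emit:
apply_moves --steps '[-1,-4,0,0,-2,-8,0,0,-3,-11,0,0,-3.2,-13,0,0,-3.2,-13,0,0,-3.2,-13,0,0]'

```text
clock: 4.5
position: [0.5181, -0.2275, 0.2704]
ee_rot: [-0.002, 0.117, 0.993, 0.001]
contact_force: [-0.0, 0.4, -2.9]
width: 0.0234
gripper_force: 41.9
```

Run:
```python
from h import *
np.set_printoptions(precision=4,suppress=True)
s=get_state();print(s['position'],s['contact_force'],s['width'])
w=cam('wrist');im=snap('wrist','wrist3.png');b=snap('side','side3.png')
import pickle;pickle.dump((s,w),open('c3.pkl','wb'))
P=s['position']+[.004,-.001,-.105];print('nose pred w,s',proj('wrist',P,w),proj('side',P),'hole',proj('wrist',[.5235,-.228,.129],w),proj('side',[.5235,-.228,.129]))
print('rack hole',unproj('side',330.2,150.06,.095))
u,v=proj('wrist',P,w).astype(int);U,V=proj('side',P).astype(int)
f=lambda t,x,y,w,h:cv2.resize(t[y:y+h,x:x+w,::-1],(400,400),interpolation=cv2.INTER_CUBIC)
print(u-60,v-60,U-50,V-50)
cv2.imwrite('pics/crop4.png',np.hstack([f(im,u-60,v-60,120,120),f(b,U-50,V-50,100,100)]))
```

```text
[ 0.5181 -0.2275  0.2704] [-0.0368  0.4003 -2.9142] 0.023433680609164245
nose pred w,s [322.8576 204.4611] [303.2415 269.9578] hole [323.818  195.1202] [304.603  278.3573]
rack hole [0.6338 0.2156 0.095 ]
262 144 253 219
```

View pics/crop4.png

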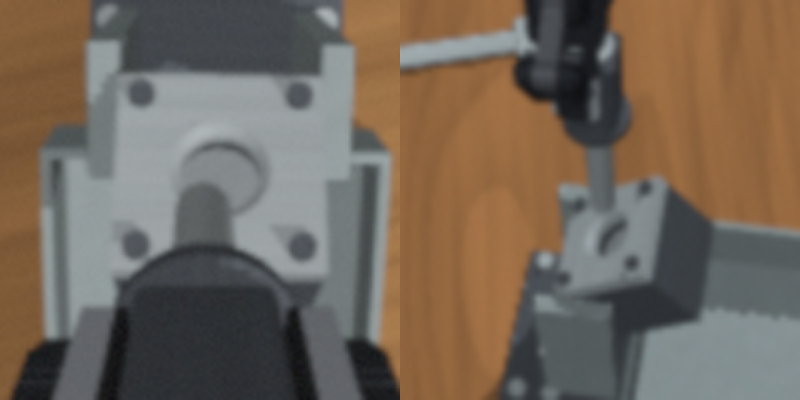

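Run:
```python
from h import *
import pickle
s,w=pickle.load(open('c3.pkl','rb'));p=s['position'];th=np.radians(-13.4);U=np.array([np.cos(th),np.sin(th),0])
for e in(0,.004,.008):
    n=p+U*e+[0,0,-.105]
    print(e,'nose rim',proj('wrist',n-U*.007,w),'collar rim top',proj('wrist',n-U*.017+[0,0,.086],w))
for pt in((328.6,195.6),):print(unproj('wrist',*pt,.129,w),p)
# hole ellipse outer chamfer edges predicted extents
a=np.array([-.574*U[0],-.574*U[1],.819]);V=np.array([-U[1],U[0],0]);sx=np.cross(V,a)
h=np.array([.525,-.223,.129])
for d in(sx*.0145,-sx*.0145,V*.0145,-V*.0145,sx*.0115-a*.003,-sx*.0115-a*.003):print((proj('wrist',h+d,w)-[262,144])*3.333)
```

```text
0 nose rim [322.88894146 191.44000948] collar rim top [322.6235006 210.5026685]
0.004 nose rim [322.89745845 196.15557436] collar rim top [322.63890334 217.46802831]
0.008 nose rim [322.90603062 200.83457359] collar rim top [322.65444216 224.33109013]
[ 0.52500885 -0.2237114   0.129     ] [ 0.51813514 -0.22754692  0.27036477]
[224.80686858 220.00240481]
[224.00284896 124.44743786]
[275.42339573 171.33995399]
[173.30370254 171.45869444]
[224.53839119 213.20397594]
[223.91456655 138.02526763]
```

The wrist crop shows the hole centre at about pixel (328.6,195.6) and the nose at (323.8,200), so the nose must go about 5 mm along +y. I shift and lower it 4.4 cm.

Emit:
apply_moves --steps '[0.1,0.5,0,0,0.1,0.5,-1.5,0,0.1,0.5,-3,0,0.1,0.5,-3.8,0,0.1,0.5,-4.4,0,0.1,0.5,-4.4,0]'

```text
clock: 5.1
position: [0.52, -0.2208, 0.2275]
ee_rot: [-0.001, 0.115, 0.993, 0.001]
contact_force: [-0.8, 0.8, -2.7]
width: 0.0236
gripper_force: 41.7
```

Run:
```python
from h import *
s=get_state();print(s['position'],s['contact_force'],s['moment'])
w=cam('wrist');im=snap('wrist','wrist4.png');b=snap('side','side4.png')
f=lambda t,x,y,w,h:cv2.resize(t[y:y+h,x:x+w,::-1],(400,400),interpolation=cv2.INTER_CUBIC)
cv2.imwrite('pics/crop5.png',np.hstack([f(im,262,124,120,120),f(b,255,225,100,100)]))
```

```text
[ 0.52002059 -0.22083638  0.22745909] [-0.7824672   0.84533843 -2.70846184] [ 0.05437786  0.05749088 -0.01295453]
```

View pics/crop5.png

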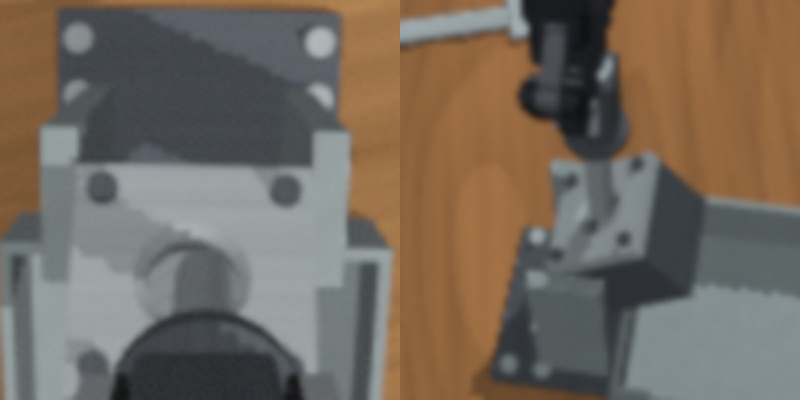

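The nose is inside the hole ring with no contact force, about 2.5 mm too far to +y (nose at crop 203 against ring centre 192). I correct that, lower a little and start tilting the drift by swinging the tool over the nose.

Emit:
apply_moves --steps '[0,-0.25,-0.25,0,0,-0.25,-0.25,0,-0.7,-0.08,-0.27,0,-1.4,0.1,-0.3,0,-2.1,0.25,-0.4,0,-2.8,0.4,-0.55,0,-2.8,0.4,-0.55,0]'

```text
clock: 5.78
position: [0.4916, -0.2183, 0.2244]
ee_rot: [0.001, 0.115, 0.993, -0.001]
contact_force: [1.5, -1.3, 1.5]
width: 0.0234
gripper_force: 42.9
```

Emit:
apply_moves --steps '[-0.7,0.15,-0.2,0,-1.3,0.3,-0.42,0,-2,0.45,-0.7,0,-2.6,0.6,-1.0,0,-3.2,0.75,-1.4,0,-3.7,0.9,-1.8,0,-3.7,0.9,-1.8,0]'

```text
clock: 6.37
position: [0.4542, -0.2087, 0.2052]
ee_rot: [-0.0, 0.115, 0.993, 0.0]
contact_force: [1.9, 0.3, 1.4]
width: 0.023
gripper_force: 47.8
```

Run:
```python
from h import *
s=get_state();print(s['position'],s['contact_force'],s['moment'])
w=cam('wrist');im=snap('wrist','wrist5.png');b=snap('side','side5.png')
f=lambda t,x,y,w,h:cv2.resize(t[y:y+h,x:x+w,::-1],(400,400),interpolation=cv2.INTER_CUBIC)
cv2.imwrite('pics/crop6.png',np.hstack([f(im,242,144,160,160),f(b,235,205,120,120)]))
```

```text
[ 0.45417128 -0.20868726  0.20520911] [1.86959325 0.26766152 1.43562996] [-0.18251755 -0.72066109  0.01558714]
```

View pics/crop6.png

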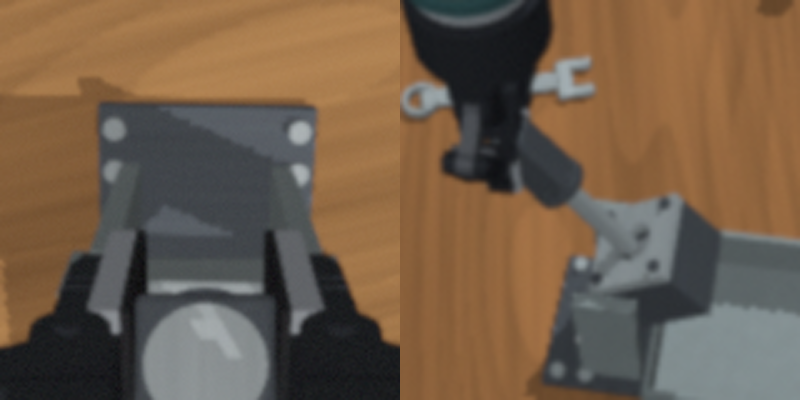

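The side view shows the drift leaning with the bore, its nose in the access hole. Now I push along the bore axis with a firmer grip.

Emit:
apply_moves --steps '[0,0,0,0,0,0,0,0,0.28,-0.06,-0.41,0,0.56,-0.13,-0.82,0,0.84,-0.19,-1.23,0,1.12,-0.26,-1.64,0,1.12,-0.26,-1.64,0]' --newtons 80

```text
clock: 7.05
position: [0.4658, -0.2116, 0.1885]
ee_rot: [-0.001, 0.115, 0.993, 0.0]
contact_force: [0.0, -0.4, -1.3]
width: 0.0228
gripper_force: 80.2
```

Emit:
apply_moves --steps '[0.28,-0.06,-0.41,0,0.56,-0.13,-0.82,0,0.84,-0.19,-1.23,0,1.12,-0.26,-1.64,0]'

```text
clock: 7.38
position: [0.4747, -0.2134, 0.1733]
ee_rot: [-0.004, 0.115, 0.993, 0.001]
contact_force: [-7.8, 1.6, 6.9]
width: 0.0228
gripper_force: 80.8
```

Emit:
apply_moves --steps '[0.28,-0.06,-0.41,0,0.56,-0.13,-0.82,0,0.84,-0.19,-1.23,0,1.12,-0.26,-1.64,0,1.12,-0.26,-1.64,0,1.12,-0.26,-1.64,0]'

```text
clock: 7.88
position: [0.489, -0.2168, 0.1551]
ee_rot: [-0.001, 0.115, 0.993, 0.0]
contact_force: [-0.1, 0.8, -2.4]
width: 0.0231
gripper_force: 80.0
```

Run:
```python
from h import *
s=get_state();print(s['position'],s['contact_force'],s['moment'])
b=snap('side','side6.png');a=cv2.imread('pics/side5.png')[:,:,::-1]
d=cv2.absdiff(np.ascontiguousarray(a),b).max(2)
roi=d[265:345,325:390];ys,xs=np.where(roi>30);print(len(xs),xs.mean()+325 if len(xs) else 0,ys.mean()+265 if len(ys) else 0)
```

```text
[ 0.48898986 -0.21680273  0.15514648] [-0.11788847  0.83971103 -2.38201122] [-0.0077887   0.07191437  0.03613271]
22 326.0 310.95454545454544
```

Run:
```python
from h import *
a=cv2.imread('pics/side5.png').max(2);b=cv2.imread('pics/side6.png').max(2)
print(proj('side',[.5517,-.2364,.085]),proj('side',[.57,-.24,.02]))
m=(cv2.absdiff(a,b)>20).astype(np.uint8);n,l,st,ce=cv2.connectedComponentsWithStats(m)
print([(st[i].tolist(),ce[i].round().tolist()) for i in range(1,n) if st[i][4]>8])
print(b[300:335:2,308:380:3])
```

```text
[318.26134019 290.23362895] [326.50444529 303.89046201]
[([26, 0, 73, 102, 1026], [72.0, 50.0]), ([59, 0, 253, 291, 20259], [216.0, 118.0]), ([134, 102, 14, 42, 186], [141.0, 121.0]), ([278, 129, 13, 15, 61], [284.0, 136.0]), ([106, 131, 6, 14, 25], [109.0, 137.0]), ([127, 150, 25, 28, 122], [143.0, 164.0]), ([112, 152, 3, 7, 10], [113.0, 155.0]), ([91, 167, 14, 14, 46], [97.0, 174.0]), ([146, 167, 24, 30, 78], [160.0, 182.0]), ([56, 179, 34, 26, 203], [71.0, 192.0]), ([267, 181, 6, 11, 39], [269.0, 185.0]), ([137, 197, 7, 6, 15], [140.0, 200.0]), ([49, 215, 7, 2, 9], [52.0, 216.0]), ([153, 214, 5, 11, 17], [155.0, 219.0]), ([44, 222, 12, 8, 50], [50.0, 225.0]), ([128, 227, 23, 13, 48], [139.0, 233.0]), ([97, 274, 6, 6, 12], [100.0, 277.0]), ([0, 284, 98, 116, 1595], [43.0, 352.0]), ([325, 300, 3, 4, 9], [326.0, 302.0]), ([312, 304, 18, 14, 178], [320.0, 311.0]), ([0, 328, 30, 41, 452], [12.0, 346.0]), ([234, 343, 36, 19, 245], [251.0, 351.0]), ([218, 355, 57, 45, 653], [242.0, 382.0]), ([192, 359, 44, 41, 644], [214.0, 378.0])]
[[ 53  53  58  79 106 139 157 158 145 146 145 146 145 1
[... 1063 characters left out ...]
07 118 131 141 141 141 142 141 142 144 141 143 144 144 143 145 146
  146 145 147 146 136 104]
 [ 87  91  94 111 131 135 140 142 142 143 143 141 141 144 144 144 146 146
  145 145 145 146 136 103]
 [ 85  89  89  89  90  94 101 110 123 132 135 140 141 144 144 143 145 144
  145 146 147 148 118 103]
 [ 84  90  89  89  89  89  90  90  90  91  95 102 110 124 134 137 144 145
  146 145 146 147 114 103]
 [ 89  86  88  88  89  89  90  90  90  90  90  91  91  91  91  98 104 112
  126 134 139 146 131 118]
 [ 98  93  98  93  89  87  86  88  89  89  90  89  90  90  90  91  91  90
   91  93  99 106 115 127]
 [ 99  95 101 103 108 108  98  94  92  87  84  88  89  90  90  90  90  90
   91  92  92  90  92  92]]
```

The pin is out: the push force vanished and a pin-sized change appears in the tray at side pixel (320,311). I retract along the bore.

Emit:
apply_moves --steps '[-0.4,0.1,0.6,0,-1.1,0.26,1.64,0,-1.8,0.42,2.65,0,-2.5,0.58,3.67,0,-3.3,0.77,4.8,0,-3.3,0.77,4.8,0]' --newtons 40

```text
clock: 8.43
position: [0.4554, -0.2094, 0.2075]
ee_rot: [0.002, 0.115, 0.993, -0.001]
contact_force: [0.6, -0.3, -2.7]
width: 0.0229
gripper_force: 80.0
```

Emit:
apply_moves --steps '[0.9,-0.2,0.6,0,1.8,-0.4,1.05,0,2.7,-0.62,1.4,0,3.6,-0.83,1.7,0,3.6,-0.83,1.7,0]'

```text
clock: 8.85
position: [0.4904, -0.217, 0.2206]
ee_rot: [-0.003, 0.115, 0.993, 0.001]
contact_force: [-4.0, 0.5, -2.9]
width: 0.0227
gripper_force: 76.8
```

Emit:
apply_moves --steps '[0.9,-0.2,0.2,0,1.8,-0.4,0.4,0,2.7,-0.62,0.5,0,3.5,-0.83,0.5,0,3.9,-0.92,0.5,0,3.9,-0.92,0.5,0]'

```text
clock: 9.35
position: [0.5296, -0.2262, 0.2256]
ee_rot: [-0.002, 0.115, 0.993, 0.001]
contact_force: [-4.7, 1.4, -2.5]
width: 0.0228
gripper_force: 74.7
```

Run:
```python
from h import *
import pickle
s=get_state();print(s['position'],s['contact_force'],s['moment'])
w=cam('wrist');im=snap('wrist','wrist7.png');b=snap('side','side7.png')
pickle.dump((s,w),open('c7.pkl','wb'))
f=lambda t,x,y,w,h:cv2.resize(t[y:y+h,x:x+w,::-1],(400,400),interpolation=cv2.INTER_CUBIC)
cv2.imwrite('pics/crop7.png',np.hstack([f(im,262,124,120,120),f(b,255,225,100,100)]))
```

```text
[ 0.52959436 -0.22621743  0.22559783] [-4.65974105  1.36149174 -2.54369038] [0.27245846 1.21538965 0.03292414]
```

View pics/crop7.png

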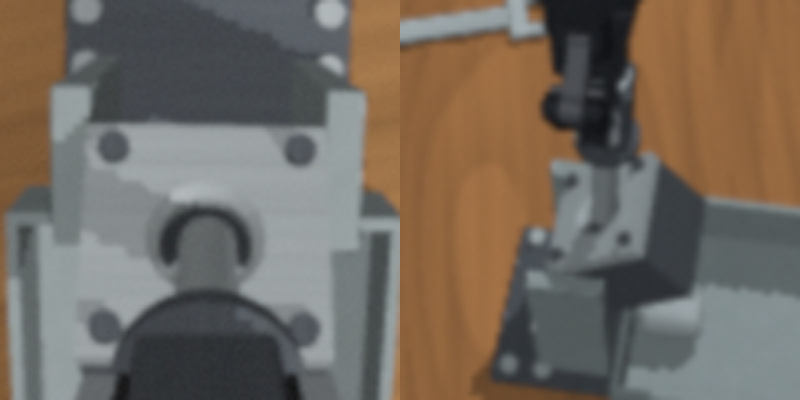

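The hole is empty, the pin lies in the tray at crop (668,318), and the drift stands nearly vertical again in the fingers. I lift it out to the same pose as before the insertion, so the pictures can be compared for leftover tilt.

Emit:
apply_moves --steps '[-0.2,0,1,0,-0.2,0,3,0,-0.6,-0.1,4.5,0,-1.15,-0.1,4.5,0,-1.15,-0.1,4.5,0,-1.15,-0.1,4.5,0]'

```text
clock: 9.95
position: [0.5196, -0.2278, 0.2711]
ee_rot: [0.001, 0.115, 0.993, -0.0]
contact_force: [-0.6, 0.4, -2.9]
width: 0.023
gripper_force: 74.7
```

Run:
```python
from h import *
import pickle
np.set_printoptions(precision=4,suppress=True,linewidth=200)
s=get_state();s3,w3=pickle.load(open('c3.pkl','rb'));print(s['position'],s3['position'],s['contact_force'])
w=cam('wrist');im=snap('wrist','wrist8.png');b=snap('side','side8.png');pickle.dump((s,w),open('c8.pkl','wb'))
g=lambda f:cv2.imread('pics/'+f,0)
a3,a8=g('wrist3.png'),g('wrist8.png')
print('wrist rows col323-5'); 
for f in(a3,a8):print(f[186:224,322:326].mean(1).astype(int))
for r in(206,210,214):print(r,a3[r,308:345],'\n   ',a8[r,308:345])
s3i,s8=g('side3.png'),g('side8.png')
for r in(258,262,266,270):print(r,s3i[r,292:316],'\n   ',s8[r,292:316])
```

```text
[ 0.5196 -0.2278  0.2711] [ 0.5181 -0.2275  0.2704] [-0.5638  0.3735 -2.9482]
wrist rows col323-5
[141 115 102 119 132 136 135 136 135 136 136 133 122 105  95  93  93  92  93  92  92  93  92  93  92  92  92  91  92  89  80  64  51  53  61  67  68  69]
[56 47 48 61 82 95 98 98 97 97 97 98 97 97 97 97 96 96 96 96 97 98 97 95 87 70 54 51 54 64 69 70 70 68 68 68 68 68]
206 [160 159 159 160 159 154 134 111  95  93  94  96  96  96  95  92  91  90  88  91  92  98 106 117 124 123 121 122 130 140 149 157 158 159 158 158 160] 
    [160 159 159 160 160 156 141 117 101  97  99 100 100  98  99  99  97  96  93  94  93  95  98 105 114 133 150 156 158 160 159 159 158 159 158 157 158]
210 [161 162 161 161 160 153 128 102  95  94  95  96  96  96  94  94  91  91  89  89  90  95 104 123 144 157 160 159 160 160 159 159 160 160 159 158 157] 
    [163 162 163 162 162 157 136 111  97  95  95  95  96  95  93  88  84  85  89  88  90  91  95  98 107 126 149 159 161 162 161 162 161 161 156 149 141]
214 [162 162 162 163 159 145 122  99  95  95  97  95  96  97  95  92  92  89  91  89  89  93 102 117 138 157 161 1
[... 314 characters left out ...]
 109 106  98  98 101 101  97  92  88  92  98 100 101 105 104 104 104 104 105 108 111]
262 [110 108 108 108 110 111 110 105  99 100 101  98  92  86  90 100 104 105 105 104 105 105 108 113] 
    [110 108 108 107 108 105 101 101 101  97  90  87  93  98 100 102 103 105 105 105 105 106 107 113]
266 [124 143 143 139 138 138 136 128 112 103 101  99  93  88 100 126 133 135 134 128 105  78  72  92] 
    [124 143 143 139 133 119 103 101 100  97  90  90 105 123 130 133 133 135 135 127 105  78  71  92]
270 [105  95  90  87  81  70  76  99 113 109 103 100  96  95 108 128 134 135 136 136 136 138 138 137] 
    [105  95  90  87  80  74  87 100 102 100  99 110 128 135 135 135 135 135 136 136 136 138 138 136]
```

Compared with before, the nose sits about 8 mm further to -x relative to the tool, which is a tilt of only 2 to 3 degrees. Now back to the rack.

Emit:
apply_moves --steps '[1,4,0,0,2,8,0,0,3,12,0,0,4,16,0,0,5,20,0,0,6,24,0,0,7,28,0,0,8,32,0,0]'

```text
clock: 10.72
position: [0.5997, 0.0944, 0.2701]
ee_rot: [-0.0, 0.115, 0.993, 0.0]
contact_force: [1.2, -0.6, -2.5]
width: 0.0233
gripper_force: 74.6
```

Emit:
apply_moves --steps '[1,4,0,0,2,8,0,0,3.2,11,0,0,3.5,12.8,0,0,3.5,12.8,0,0,3.5,12.8,0,0]'

```text
clock: 11.22
position: [0.6344, 0.2214, 0.2693]
ee_rot: [-0.001, 0.114, 0.993, -0.001]
contact_force: [0.2, -0.4, -2.6]
width: 0.0225
gripper_force: 74.6
```

Run:
```python
from h import *
import pickle
np.set_printoptions(precision=4,suppress=True,linewidth=200)
s=get_state();print(s['position'],s['contact_force'])
w=cam('wrist');im=snap('wrist','wrist9.png');pickle.dump((s,w),open('c9.pkl','wb'))
for x in(.630,.633):
  print(x,proj('wrist',[x,.221,.095],w),proj('wrist',[x-.0135,.2225,.095],w),proj('wrist',[x+.0135,.2195,.095],w))
g=cv2.imread('pics/wrist9.png',0)
print(g[166:212:2,296:352:2])
```

```text
[0.6344 0.2214 0.2693] [ 0.1843 -0.3839 -2.6331]
0.63 [322.2484 178.1587] [320.6716 165.3642] [323.7986 190.7481]
0.633 [322.9065 180.9043] [321.3378 168.1507] [324.4472 193.4445]
[[155 153 153 154 154 154 154 154 155 155 155 155 155 154 155 155 154 155 154 154 153 154 155 155 155 154 155 155]
 [154 154 153 154 155 154 155 155 154 155 153 153 151 151 149 152 154 154 154 154 153 155 156 155 157 156 155 155]
 [152 153 152 153 155 154 155 155 155 152 148 139 132 125 125 132 141 151 154 153 154 155 157 156 155 156 155 154]
 [152 152 151 152 155 155 155 154 150 145 132 115 104  99  99 106 116 130 149 154 155 156 155 155 155 156 154 154]
 [153 153 152 152 153 154 155 154 146 133 108  95  92  92  91  94  97 108 132 152 155 154 155 155 155 154 155 153]
 [152 152 153 153 155 156 156 153 142 114  93  91  90  91  95  93  92  99 116 141 155 157 155 155 154 155 154 156]
 [153 153 153 154 155 156 151 146 137 101  93  91  93  94  91  93  94  95 107 128 153 156 157 155 156 155 155 155]
 [155 154 155 155 156 156 153 147 129  97  93  89  92  92  92  92  93  95 104 122 151 156 155 155 155 154 155 155]

[... 1025 characters left out ...]
 156 156]
 [155 156 154 153 153 152 153 152 152 143 102  95  97  96  96  92  91  98 124 151 154 154 155 156 155 154 155 156]
 [154 154 154 152 151 151 152 151 150 139 100  95  96  96  94  91  91  97 118 151 154 154 155 155 155 154 155 156]
 [151 153 153 153 151 150 151 151 151 139 100  94  97  96  95  91  92  98 116 150 154 154 154 154 155 154 155 154]
 [153 152 154 151 151 151 151 150 151 133  98  96  97  96  94  92  91  95 115 149 155 154 154 154 154 156 155 154]
 [153 152 152 151 151 152 152 150 149 129  97  96  98  96  94  92  92  96 112 146 156 157 156 155 156 154 156 156]
 [151 151 152 151 152 151 153 152 152 128  93  93  93  89  84  86  86  92 105 145 154 156 157 156 156 155 151 145]]
```

The rack hole is at wrist pixel (323,181), which gives (0.6335, 0.221), and the nose is over it within a millimetre. I lower.

Emit:
apply_moves --steps '[0,0,-3,0,0,0,-6,0,0,0,-8,0,0,0,-9,0,0,0,-9,0]'

```text
clock: 11.68
position: [0.6329, 0.2184, 0.1781]
ee_rot: [-0.003, 0.116, 0.993, -0.001]
contact_force: [-0.6, 0.9, -1.8]
width: 0.0228
gripper_force: 74.5
```

Emit:
apply_moves --steps '[0,0,-1.5,0,-0.1,0.1,-3,0,-0.15,0.1,-4.5,0,-0.2,0.1,-5.3,0,-0.2,0.1,-5.6,0,-0.2,0.1,-5.6,0]'

```text
clock: 12.18
position: [0.6329, 0.2209, 0.1255]
ee_rot: [0.0, 0.115, 0.993, 0.0]
contact_force: [0.4, 0.9, -2.1]
width: 0.0227
gripper_force: 74.7
```

Emit:
apply_moves --steps '[0,0,-0.2,0,0,0,-0.4,0,0,0,-0.4,0]'

```text
clock: 12.43
position: [0.633, 0.2213, 0.1217]
ee_rot: [0.001, 0.115, 0.993, 0.0]
contact_force: [-0.5, -0.5, -2.5]
width: 0.023
gripper_force: 74.7
```

Emit:
apply_moves --steps '[0,0,-0.1,0,0,0,-0.1,0,0,0,-0.1,0,0,0,-0.1,0,0,0,-0.1,0,0,0,-0.1,0,0,0,-0.1,0,0,0,-0.1,0]' --jaw 0

```text
clock: 13.1
position: [0.6326, 0.2212, 0.1201]
ee_rot: [0.0, 0.115, 0.993, 0.0]
contact_force: [0.2, -0.2, -0.3]
width: 0.0855
gripper_force: 0.0
```

Emit:
apply_moves --steps '[0,0,1,0,0,0,4,0,0,0,8,0,0,0,12,0,0,0,15,0,0,0,15,0]'

```text
clock: 13.6
position: [0.636, 0.222, 0.2796]
ee_rot: [0.007, 0.115, 0.993, 0.003]
contact_force: [-0.0, 0.5, 0.4]
width: 0.0854
gripper_force: 0.0
```

Run:
```python
from h import *
np.set_printoptions(precision=4,suppress=True,linewidth=200)
s=get_state();print(s['position'],s['contact_force'],s['width'])
w=cam('wrist');im=snap('wrist','wrist10.png');b=snap('side','side10.png');g=cv2.cvtColor(im,cv2.COLOR_RGB2GRAY)
h=np.array([.6335,.221,0])
U=np.array([.972,-.233,0])
for n,p in(('grip top c',h+[0,0,.151]),('collar -x rim',h-U*.017+[0,0,.101]),('collar c',h+[0,0,.101])):print(n,proj('wrist',p,w),proj('side',p+[0,-.005,0]))
print(g[170:236:3,290:366:3])
# compare side image of drift with the start
a=cv2.imread('pics/side1.png',0)[120:190,300:360].astype(int);c=cv2.cvtColor(b,cv2.COLOR_RGB2GRAY)[120:190,300:360].astype(int)
d=abs(a-c);ys,xs=np.where(d>25);print(len(xs),sorted(set(zip((xs+300)//4*4,(ys+120)//4*4)))[:60])
```

```text
[0.636  0.222  0.2796] [-0.0386  0.4668  0.4116] 0.08543816706047656
grip top c [320.4587 188.0438] [330.2521 135.3543]
collar -x rim [320.6767 160.6778] [324.4686 148.014 ]
collar c [320.657  176.6025] [330.0973 148.4624]
[[114 113 113 113 114 112  70  46  44  43  44  42  43  43  56 111 150 150 150 149 149 150 150 102 100 115]
 [115 114 113 114 115 102  60  45  45  45  45  44  44  45  50  93 147 151 149 150 150 149 149 125  91 113]
 [116 115 114 115 114  96  62  70  68  67  68  67  67  70  68  84 145 150 150 150 149 149 151 142  89 111]
 [146 141 120 117 112  99  68  82  83 131 150 146 118  92  87  87 146 149 148 149 151 149 149 150 103  93]
 [147 148 149 147 129 113  66  81 156 168 168 168 166 139  89  94 149 150 149 148 150 151 150 149 130  94]
 [149 149 148 148 149 138  81 142 166 169 169 167 167 164 114 126 150 150 149 149 150 151 150 149 148 119]
 [148 148 148 149 148 147 110 161 168 170 169 168 166 166 135 133 149 149 149 150 150 150 151 149 150 128]
 [150 149 150 150 148 148 109 160 167 168 168 168 166 165 137 137 150 149 149 150 149 151 150 150 151 145]
 [147 149 149 149 147
[... 782 characters left out ...]
117 116 113 115 113 111 110 112 114 114 117 123 125]
 [120 118 118 137 147 140 128 119 118 117 116 115 115 113 111 112 114 115 113 116 118 117 118 122 119 118]
 [120 118 116 119 118 116 116 115 114 116 115 116 116 116 119 116 117 115 114 112 114 116 115 117 120 120]
 [117 117 117 117 116 117 116 118 117 119 118 118 116 115 113 110 109 111 114 118 121 121 121 122 120 119]
 [113 116 118 118 117 118 118 117 116 113 112 109 107 106 115 118 121 123 123 121 121 119 120 119 118 119]
 [ 88  98 108 115 115 113 111 109 108 107 112 119 121 125 122 123 120 120 118 120 120 119 120 122 121 121]
 [ 82  83  80  87  97 111 116 120 123 123 122 121 121 119 121 120 121 122 124 122 122 122 120 118 118 121]]
0 []
```

The side picture of the rack and drift matches the one from the start (0 pixels differ by more than 25), so the drift hangs fully down. I hand in.

Emit:
apply_moves --steps '[0,0,0,0,0,0,0,0,0,0,0,0,0,0,0,0]'

```text
clock: 14.03
position: [0.6321, 0.2211, 0.2685]
ee_rot: [-0.001, 0.115, 0.993, -0.0]
contact_force: [1.0, -1.2, -0.4]
width: 0.0856
gripper_force: 0.0
```

```bash
python3 -c "
from rig import *
print(sign_off())"
```

```text
the job is handed in; nothing more can be done
None
```

I handed in the job at about 14 s: the pin is out of the block and lying in the catch tray, the drift hangs fully down in its rack, and I steered clear of the wrench, jar and roller; the hand-in returned no verdict.

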